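# Swing the mitre guide to its angle mark

## Robot

A 6-joint arm with a two-finger parallel gripper is mounted at the origin on the work surface. World frame = base frame: x ahead of the robot, y to its left, z up, the work surface at z = 0. Lengths are in mm, angles in rad, forces in N, time in s.
With the tool pointing down it reaches from about 300 to 875 mm from the base axis. Payload 6.4 kg.
Tool frame: the origin (TCP) lies where the fingers leave the gripper's body, on its centre line; the fingertips stand 64 mm ahead of it and the grasp point (between the pads) lies 45 mm ahead of it; z points along the fingers, y is the line along which they close (so a half turn about z gives the same grasp; the last joint's range is limited). The gripper opens to 88 mm and grips with 3 to 60 N. Pads are 18 mm wide; open, the fingers measure 123 mm over their backs; the gripper's body (75 mm by 187 mm) begins 45 mm behind the grasp point.
Start: joints at [-1.549, 0.181, 1.607, -0, 1.354, -0.206], TCP at [129.87, -560.157, 302.714] pointing down, gripper open.
Joint ranges: [-2.99, 2.99], [-0.89, 2.07], [0.3, 2.58], [-1.14, 4.28], [0, 2.63], [-3.12, 3.12]. Speed limits (rad/s): [2.57, 2.57, 3.01, 3.14, 3.14, 3.14].

## Interface

Orientations are given as a unit quaternion [x, y, z, w].
In Python, from cell import read_state, grab_frame, camera_info, sign_off gives the robot as it stands.
- The arm moves only by the tool carry_out, never from a script. Its arguments are lists of equal length, an entry for each row: "slide": the shift along the tool's x, y, z in m, a list of three; "turn": the turn, a rotation vector about the tool's x, y, z in degrees, a list of three; "jaw": the opening, from 0 (shut) to 1 (fully open). In form: {"slide": [[dx, dy, dz], ...], "turn": [[rx, ry, rz], ...], "jaw": [jaw, ...]}. A call has 1 to 8 rows; each row is the pose to reach, as a shift and turn from the pose commanded when the call began, along the tool's axes at that moment; what a row does not reach only later rows make up. A row lasts 1/12 s, in which the tool goes at most 41.7 mm and 7.16 degrees, less where a joint would pass 70% of its speed; a pose out of reach is approached as far as the arm can. A call with a gripper value outside its range is refused whole. The fingers move at their own pace and stop on an object; "newtons" is the grip in N (left out, the last holds). Time passes only in rows, so rows that repeat a pose let the fingers close. It gives the time, the measured TCP pose, the force, the opening and the grip force at its end, in the units of the state.
- read_state(): the state, without advancing time (a new reading comes with each control period).
- grab_frame(name): name is "scene" or "top" or "wrist"; returns (picture, depth): 480x640x3 uint8, blue, green, red; 480x640 float32, mm along the optical axis (not along the pixel's ray), 0 where there is no reading.
- camera_info(name): a dict with "camera_matrix" (3x3 intrinsics, pixels), "view" (4x4, takes a point from world to camera coordinates); the wrist camera has in their place "tool_from_camera" (4x4, takes a point from camera to tool coordinates, whose origin is the TCP and whose axes are the flange's). Camera axes: x right, y up, looking along -z (the intrinsics and any distortion apply to the point x, -y, -z); pixel columns grow to the right and rows downward; lengths in mm; the calibration is good to about 2 mm. A picture is of the moment at which its call begins: read the wrist's pose just before it. camera_info takes no time and is no camera call.
- sign_off(): hands the job in; it is judged then, once.
The state is a dict: "time_s": time; "joints": joint angles; "qd": joint speeds; "joint_torque": joint torques, N m; "tool_pos": TCP position; "tool_rot": TCP orientation; "wrist_force": force on the tool from outside, world axes, zero at the start; "wrist_torque": the same for the moment, N m; "gripper_width": finger opening in mm; "gripper_force": force on a finger pad.
Only numpy, scipy, OpenCV 4.12 (cv2) and the standard library are available. Lean on these libraries where they do the work, as an engineer would, in place of code of your own. Each camera call takes 0.05 s, during which the arm holds its last target. There are 200 camera calls.

## Task

Set the timber guide on the plywood mitre board for the next cut: push it round on its bolt, pushing near its free end and not beside the bolt, until its pointed nose points straight at the middle of the square steel plate (not the round one). Leave it standing there, and leave the hammer, jar and timber offcut beside the board where they are.

Things in the scene. Friction and masses are not known exactly. Their poses are not given: they have to be found in the camera images.
- guide_nose (a point): Nose tip of the guide, at mid-thickness. The guide is a level wooden bar 200 mm long, 95 wide, 24 thick, top 44 mm above the bench. Its straight long sides, 47.5 mm either side of the centre line, end square 150 mm from the bolt; a pointed nose in the middle of that end (50 mm wide at its root) sticks out 25 mm more, to 175 mm from the bolt. x axis: from bolt to nose; z up.
- guide: The guide itself; origin on its bolt's axis at its underside, 20 mm above the bench, x axis towards the nose. It turns about the bolt to 0.75 rad either side of the middle of the board against stiff friction of about 0.4 N m (some 3 N at 130 mm from the bolt) and stays where it is left.
- guide_pivot (a point): Axis of the guide's upright bolt, 32 mm above the bench (mid-thickness of the guide); bolt head to 56 mm. x axis: along the middle of the mitre board, away from the robot; z up. The board is a fixed plywood plate 18 mm thick reaching 50 mm behind the bolt, 270 mm ahead and 180 mm either side, with a 12 mm high batten along its rear edge. The guide clears it by 2 mm.
- square_plate: Square steel plate, 46 x 46 mm, 6 mm thick, fixed on the mitre board beyond the nose, to one side of the board's middle; a small dark screw marks its centre. The origin is the centre of its underside, 18 mm above the bench, 217 to 255 mm from the bolt. This is the mark to set the guide to.
- round_plate: Round steel plate, 46 mm across, 6 mm thick, fixed on the board on the other side from the square one; origin at the centre of its underside. Not the one to use.
- offcut: Loose offcut of pale timber, 140 x 45 x 45 mm, lying on the bench to the left of the mitre board; origin at the centre of its underside. To be left alone.
- hammer: Hammer, 260 mm long with an 80 mm wide steel head, lying along the right of the mitre board on the bench, 26 mm high; origin at the middle of its length, on the bench. To be left alone.
- jar: Amber glass jar with a steel lid, 60 mm across and 80 mm high, standing on the bench to the left of the mitre board nearer the robot; origin at the centre of its underside. To be left alone.

How it is judged (in metres and radians):
At the end, for the whole second after the job is handed in: The guide is at rest and its centre line, carried on past the nose, passes within 8 mm of the middle of the square plate (y of square_plate in the frame of guide_nose between -0.008 and 0.008 m and x of square_plate in the frame of guide_nose above 0 m and angular speed of guide below 0.05 rad/s); the robot touches nothing.
It fails at once if the fingers push the guide beside its bolt (within 80 mm of it) instead of near its free end (contact force between the fingers and guide above 0.5 N and horizontal distance between the grasp point and guide_pivot below 0.08 m).
It fails at once if the offcut is moved more than 25 mm (distance of offcut from where it was at the start of the episode above 0.025 m).
It fails at once if the hammer is moved more than 25 mm (distance of hammer from where it was at the start of the episode above 0.025 m).
It fails at once if the jar is moved more than 25 mm (distance of jar from where it was at the start of the episode above 0.025 m).
It also fails if it takes over 38 s, if anything falls off the work surface, if the arm or the gripper's body presses on something with over 40 N, if the wrist force passes 120 N, or if a joint passes its speed limit or range.

## Working session

There is one attempt and no reset: what is moved stays moved. The work goes in short steps, Python scripts to look and compute and a tool call to move; the robot and the scene stay as the last step left them, time stands still between calls to the robot, and variables do not carry over. Pictures are saved under pics/ and viewed, at most 10 in all, crops included, and the job is handed in when it is done.

Besides the shell and the picture viewer there is one more tool, called as a command line: name --argument value ..., lists and objects as JSON in quotes. carry_out: Moves the arm, as the interface text tells. Its arguments: {"type":"object","properties":{"slide":{"type":"array"},"turn":{"type":"array"},"jaw":{"type":"array"},"newtons":{"type":"number"}},"required":["slide","turn","jaw"]}

```bash
mkdir -p pics; cat > h.py <<'E'
import numpy as np, cv2
from cell import *
def pt(name,u,v,z):
    "pixel -> world on plane height z (fixed cameras)"
    c=camera_info(name);K=np.array(c["camera_matrix"]);V=np.array(c["view"])
    d=np.linalg.inv(K)@[u,v,1];d=V[:3,:3].T@np.array([d[0],-d[1],-d[2]])
    o=-V[:3,:3].T@V[:3,3]
    return o+d*(z-o[2])/d[2]
E
python3 - <<'E'
from h import *
p,d=grab_frame("top");cv2.imwrite("pics/top1.png",p);np.save("top1d.npy",d)
c=camera_info("top");print(c);s=read_state();print(s["tool_pos"],s["tool_rot"],s["time_s"])
E
```

```text
{'camera_matrix': array([[451.61889383,   0.        , 320.41934922],
       [  0.        , 451.61889383, 239.21188892],
       [  0.        ,   0.        ,   1.        ]]), 'view': array([[ 1.67698855e-02, -9.99812831e-01, -9.64749801e-03,
        -3.14075988e+00],
       [ 9.96694947e-01,  1.59489803e-02,  7.96543336e-02,
        -5.26977699e+02],
       [-7.94855570e-02, -1.09514066e-02,  9.96775859e-01,
        -9.64828043e+02],
       [ 0.00000000e+00,  0.00000000e+00,  0.00000000e+00,
         1.00000000e+00]])}
[ 129.8665966  -559.72560305  301.85998171] [ 9.93520004e-01  1.13654340e-01  6.62530502e-05 -8.29021514e-04] 0.05
```

View pics/top1.png

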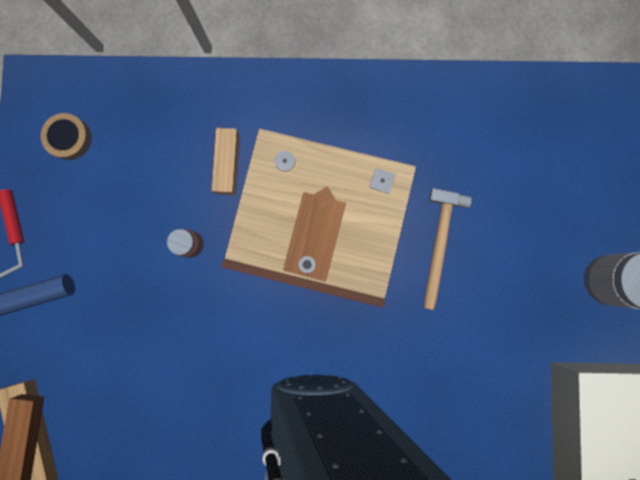

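The top view shows the bolt at (307,264), the nose at (326,187), the square plate's screw at (382,181) and the round plate at (285,161). The guide must turn clockwise, to the right.

```bash
python3 - <<'E'
from h import *
p=cv2.imread("pics/top1.png");c=p[110:320,200:480]
cv2.imwrite("pics/crop1.png",cv2.resize(c,None,fx=2.8,fy=2.8,interpolation=cv2.INTER_CUBIC))
P={n:pt("top",u,v,z) for n,u,v,z in [("bolt",307,264,56),("nose",326.5,187,38),("sq",382,181,24),("rd",285,161,24),("jar",181,242,80),("offL",223,160,45)]}
for k,a in P.items():
    r=a-P["bolt"];print(k,a.round(1),"r",np.hypot(*r[:2]).round(1),"ang",np.degrees(np.arctan2(r[1],r[0])).round(2))
s=read_state();x,y,z,w=s["tool_rot"]
from scipy.spatial.transform import Rotation as R
print(R.from_quat([x,y,z,w]).as_matrix().round(3))
E
```

```text
bolt [471.6  32.4  56. ] r 0.0 ang 0.0
nose [639.2  -6.   38. ] r 171.9 ang -12.88
sq [ 657.1 -127.6   24. ] r 245.0 ang -40.77
rd [698.7  86.6  24. ] r 233.5 ang 13.43
jar [511.9 291.5  80. ] r 262.3 ang 81.16
offL [693.6 219.   45. ] r 290.0 ang 40.04
[[ 0.974  0.226 -0.   ]
 [ 0.226 -0.974  0.002]
 [ 0.    -0.002 -1.   ]]
```

View pics/crop1.png

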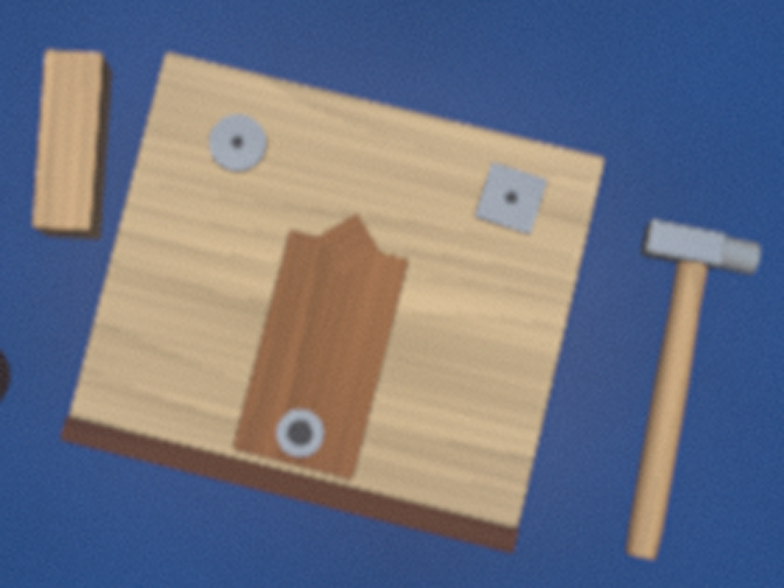

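```bash
cat >> h.py <<'E'
from scipy.spatial.transform import Rotation as R
B=np.array([471.6,32.4])
def rel(xyz,yaw):
    "slide (m) and turn (deg) from present pose to tool-down pose, tool x at yaw deg"
    s=read_state();T=R.from_quat(s["tool_rot"])
    G=R.from_euler("z",yaw,degrees=True)*R.from_euler("x",180,degrees=True)
    return (T.inv().apply(np.array(xyz)-s["tool_pos"])/1000).round(4),(T.inv()*G).as_rotvec(degrees=True).round(1)
def push(a,along=125,left=65,z=92):
    r=np.radians(a);c,s=np.cos(r),np.sin(r)
    return [B[0]+along*c-left*s,B[1]+along*s+left*c,z]
E
python3 - <<'E'
from h import *
print(push(-13,left=95,z=200),rel(push(-13,left=95,z=200),-13))
E
```

```text
[np.float64(614.7666082608216), np.float64(96.84627436161422), 200] (array([ 0.6206, -0.5299,  0.1029]), array([-0.1,  0. , 26.1]))
```

carry_out --slide '[[0.62, -0.53, 0.0], [0.62, -0.53, 0.0], [0.62, -0.53, 0.0], [0.62, -0.53, 0.0], [0.62, -0.53, 0.0], [0.62, -0.53, 0.0], [0.62, -0.53, 0.0], [0.62, -0.53, 0.0]]' --turn '[[0, 0, 26], [0, 0, 26], [0, 0, 26], [0, 0, 26], [0, 0, 26], [0, 0, 26], [0, 0, 26], [0, 0, 26]]' --jaw '[0, 0, 0, 0, 0, 0, 0, 0]'

```text
time_s: 0.72
tool_pos: [328.2, -290.1, 302.4]
tool_rot: [0.994, -0.113, -0.0, -0.0]
wrist_force: [2.0, -0.8, 0.3]
gripper_width: 37.1
gripper_force: 0.0
```

```bash
python3 - <<'E'
from h import *
s=read_state();print(s["time_s"],s["tool_pos"],s["joints"],rel(push(-13,left=95,z=200),-13))
E
```

```text
0.7167 [ 328.20906852 -290.05865375  302.37703746] [-9.96103326e-01 -1.39014766e-01  1.93354406e+00  6.65303669e-05
  1.34753217e+00  8.01198274e-01] (array([ 0.1924, -0.4413,  0.1025]), array([-0.,  0.,  0.]))
```

carry_out --slide '[[0.19, -0.44, 0.0], [0.19, -0.44, 0.0], [0.19, -0.44, 0.0], [0.19, -0.44, 0.0], [0.19, -0.44, 0.0], [0.19, -0.44, 0.0], [0.19, -0.44, 0.0], [0.19, -0.44, 0.0]]' --turn '[[0, 0, 0], [0, 0, 0], [0, 0, 0], [0, 0, 0], [0, 0, 0], [0, 0, 0], [0, 0, 0], [0, 0, 0]]' --jaw '[0, 0, 0, 0, 0, 0, 0, 0]'

```text
time_s: 1.38
tool_pos: [525.6, -21.2, 302.3]
tool_rot: [0.994, -0.113, -0.0, -0.0]
wrist_force: [-0.1, -1.5, 0.7]
gripper_width: 0.5
gripper_force: 0.0
```

```bash
python3 - <<'E'
from h import *
s=read_state();print(s["time_s"],s["tool_pos"],rel(push(-13,left=95,z=200),-13))
E
```

```text
1.3833 [525.62833247 -21.23713605 302.30947323] (array([ 0.0605, -0.135 ,  0.1023]), array([0. , 0. , 0.1]))
```

carry_out --slide '[[0.06, -0.135, 0.0], [0.06, -0.135, 0.0], [0.06, -0.135, 0.0], [0.06, -0.135, 0.0], [0.06, -0.135, 0.06], [0.06, -0.135, 0.1], [0.06, -0.135, 0.1], [0.06, -0.135, 0.1]]' --turn '[[0, 0, 0], [0, 0, 0], [0, 0, 0], [0, 0, 0], [0, 0, 0], [0, 0, 0], [0, 0, 0], [0, 0, 0]]' --jaw '[0, 0, 0, 0, 0, 0, 0, 0]'

```text
time_s: 2.05
tool_pos: [610.1, 95.1, 196.1]
tool_rot: [0.994, -0.113, -0.006, 0.0]
wrist_force: [-1.6, 0.1, -0.0]
gripper_width: 0.1
gripper_force: 0.0
```

```bash
python3 - <<'E'
from h import *
s=read_state();p,d=grab_frame("wrist");cv2.imwrite("pics/w1.png",p);np.savez("w1.npz",d=d,**{k:s[k] for k in("tool_pos","tool_rot")})
print(s["time_s"],s["tool_pos"],rel(push(-13,left=85,z=92),-13));print(camera_info("wrist"))
E
```

```text
2.05 [610.1131841   95.09017619 196.14707992] (array([0.003 , 0.0073, 0.1076]), array([0.1, 0.4, 0.1]))
{'camera_matrix': array([[356.11953833,   0.        , 323.22785686],
       [  0.        , 356.11953833, 239.24017237],
       [  0.        ,   0.        ,   1.        ]]), 'tool_from_camera': array([[ 5.39528592e-04,  9.60230034e-01,  2.79209583e-01,
         7.24648487e+01],
       [ 9.99999611e-01, -3.23163839e-04, -8.20948748e-04,
        -2.62469051e-01],
       [-6.98069204e-04,  2.79209917e-01, -9.60229834e-01,
        -8.19543727e+01],
       [ 0.00000000e+00,  0.00000000e+00,  0.00000000e+00,
         1.00000000e+00]])}
```

View pics/w1.png

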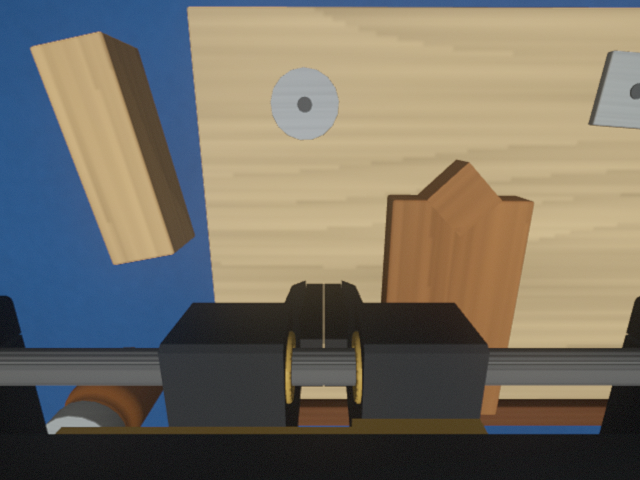

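Wrist view: the fingers are just left of the guide with a gap. The nose is at (464,163), the square plate's screw at about (636,91) and the round one's at (305,104). The way down is clear.

carry_out --slide '[[0.0, 0.0, 0.0], [0.0, 0.008, 0.04], [0.0, 0.008, 0.08], [0.0, 0.008, 0.1], [0.0, 0.008, 0.11], [0.0, 0.008, 0.11], [0.0, 0.008, 0.11], [0.0, 0.008, 0.11]]' --turn '[[0, 0, 0], [0, 0, 0], [0, 0, 0], [0, 0, 0], [0, 0, 0], [0, 0, 0], [0, 0, 0], [0, 0, 0]]' --jaw '[0, 0, 0, 0, 0, 0, 0, 0]'

```text
time_s: 2.77
tool_pos: [614.1, 86.8, 95.7]
tool_rot: [0.994, -0.113, 0.002, -0.0]
wrist_force: [-0.2, -0.3, 0.5]
gripper_width: 0.8
gripper_force: 0.0
```

```bash
python3 - <<'E'
from h import *
s=read_state();print(s["time_s"],s["tool_pos"],s["wrist_force"])
for a,l in [(-13,75),(-13,65),(-17,65),(-21,65),(-25,65),(-29,65),(-33,65),(-37,65),(-40.8,65)]: print(a,*rel(push(a,left=l),a))
E
```

```text
2.7667 [614.08986218  86.77170069  95.71782374] [-0.20750218 -0.31157597  0.46168188]
-13 [-0.0016  0.01    0.0037] [-0.1 -0.3  0.1]
-13 [-0.0016  0.02    0.0037] [-0.1 -0.3  0.1]
-17 [0.0026 0.0289 0.0037] [-0.1 -0.3  4.1]
-21 [0.0062 0.0381 0.0037] [-0.1 -0.3  8.1]
-25 [0.0091 0.0475 0.0037] [-0.1 -0.3 12.1]
-29 [0.0114 0.057  0.0037] [-0.1 -0.3 16.1]
-33 [0.013  0.0667 0.0037] [-0.1 -0.3 20.1]
-37 [0.0139 0.0765 0.0037] [-0.1 -0.3 24.1]
-40.8 [0.0142 0.0858 0.0037] [-0.1 -0.3 27.9]
```

carry_out --slide '[[0.0, 0.01, 0.0], [0.0, 0.02, 0.0], [0.003, 0.029, 0.0], [0.006, 0.038, 0.0], [0.009, 0.0475, 0.0], [0.011, 0.057, 0.0], [0.013, 0.067, 0.0], [0.013, 0.067, 0.0]]' --turn '[[0, 0, 0], [0, 0, 0], [0, 0, 4], [0, 0, 8], [0, 0, 12], [0, 0, 16], [0, 0, 20], [0, 0, 20]]' --jaw '[0, 0, 0, 0, 0, 0, 0, 0]'

```text
time_s: 3.43
tool_pos: [610.4, 16.4, 94.0]
tool_rot: [0.958, -0.286, 0.001, -0.0]
wrist_force: [-0.2, 0.4, 0.1]
gripper_width: 0.4
gripper_force: 0.0
```

carry_out --slide '[[0, 0, 0], [0, 0, 0]]' --turn '[[0, 0, 0], [0, 0, 0]]' --jaw '[0, 0]'

```text
time_s: 3.6
tool_pos: [609.5, 18.4, 93.1]
tool_rot: [0.959, -0.283, 0.0, 0.0]
wrist_force: [0.1, -0.1, -1.1]
gripper_width: 0.5
gripper_force: 0.0
```

```bash
python3 - <<'E'
from h import *
s=read_state();p,d=grab_frame("wrist");cv2.imwrite("pics/w2.png",p)
q,_=grab_frame("top");cv2.imwrite("pics/top2.png",cv2.resize(q[110:320,200:480],None,fx=2.8,fy=2.8,interpolation=cv2.INTER_CUBIC))
np.savez("w2.npz",**{k:s[k] for k in("tool_pos","tool_rot")})
print(s["time_s"],s["tool_pos"],s["wrist_force"],push(-33),rel(push(-40.8),-40.8))
E
```

```text
3.6 [609.51427546  18.35576828  93.08184099] [ 0.11945842 -0.11664732 -1.12305173] [np.float64(611.8353582691549), np.float64(18.833707539574178), 92] (array([0.0096, 0.0163, 0.0008]), array([0. , 0. , 7.9]))
```

View pics/w2.png

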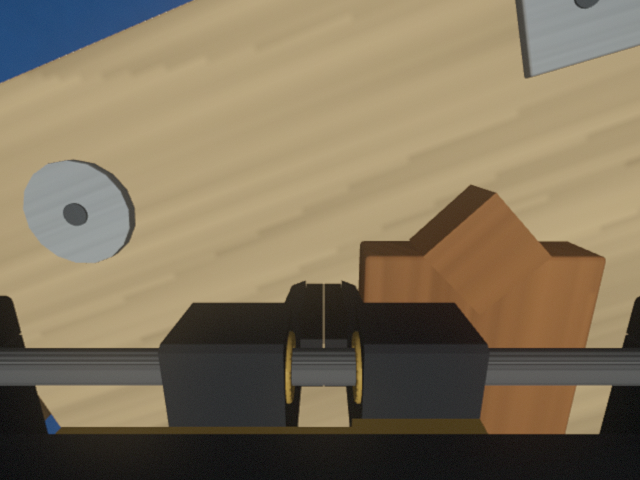

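View pics/top2.png

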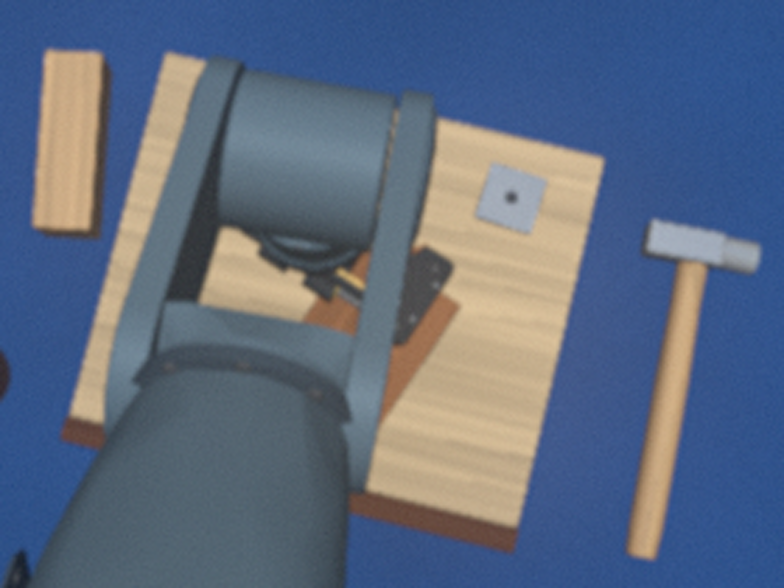

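The wrist view shows the fingers against the guide's left side, the nose's top tip at (497,195), shoulder corners at (361,242) and (603,258), and the square's screw at about (586,1). In the top view the arm hides most of the guide.

```bash
cat >> h.py <<'E'
def wpt(u,v,z,s):
    c=camera_info("wrist");K=np.array(c["camera_matrix"]);M=np.array(c["tool_from_camera"]);T=R.from_quat(s["tool_rot"]).as_matrix()
    d=np.linalg.inv(K)@[u,v,1];d=T@M[:3,:3]@np.array([d[0],-d[1],-d[2]]);o=T@M[:3,3]+s["tool_pos"]
    return o+d*(z-o[2])/d[2]
def show(n,p):
    r=p[:2]-B;print(n,p.round(1),"r",np.hypot(*r).round(1),"ang",np.degrees(np.arctan2(r[1],r[0])).round(2))
E
python3 - <<'E'
from h import *
a=np.load("w1.npz");b=np.load("w2.npz")
for n,s,u,v,z in [("nose1",a,464,163,44),("sq1",a,636,91,24),("rd1",a,305,104,24),("nose2",b,497,195,44),("sq2",b,586,1,24),("rd2",b,76,214,24),("cornL",b,361,242,44),("cornR",b,603,258,44)]: show(n,wpt(u,v,z,s))
E
```

```text
nose1 [642.3  -5.3  44. ] r 174.8 ang -12.45
sq1 [ 660.3 -128.8   24. ] r 248.2 ang -40.51
rd1 [701.2  86.6  24. ] r 235.9 ang 13.27
nose2 [618.  -63.2  44. ] r 174.8 ang -33.15
sq2 [ 658.  -128.3   24. ] r 246.1 ang -40.76
rd2 [701.2  86.9  24. ] r 235.9 ang 13.34
cornL [629.7 -11.5  44. ] r 164.1 ang -15.52
cornR [573.  -87.3  44. ] r 156.9 ang -49.74
```

carry_out --slide '[[0.001, 0.003, 0], [0.003, 0.006, 0], [0.004, 0.009, 0], [0.0055, 0.012, 0], [0.0065, 0.0145, 0], [0.0075, 0.016, 0], [0.0075, 0.017, 0], [0.0075, 0.017, 0]]' --turn '[[0, 0, 1.3], [0, 0, 2.6], [0, 0, 4], [0, 0, 5.3], [0, 0, 6.4], [0, 0, 7], [0, 0, 7.5], [0, 0, 7.5]]' --jaw '[0, 0, 0, 0, 0, 0, 0, 0]'

```text
time_s: 4.37
tool_pos: [606.7, -0.1, 92.7]
tool_rot: [0.938, -0.346, 0.0, 0.0]
wrist_force: [1.0, 1.4, -0.1]
gripper_width: 0.4
gripper_force: 0.7
```

carry_out --slide '[[0, 0, 0], [0, 0, 0], [0, 0, 0]]' --turn '[[0, 0, 0], [0, 0, 0], [0, 0, 0]]' --jaw '[0, 0, 0]'

```text
time_s: 4.62
tool_pos: [606.7, 0.0, 92.8]
tool_rot: [0.938, -0.346, 0.0, 0.0]
wrist_force: [0.9, -0.3, 0.2]
gripper_width: 0.1
gripper_force: 0.1
```

```bash
python3 - <<'E'
from h import *
s=read_state();p,d=grab_frame("wrist");cv2.imwrite("pics/w3.png",p)
np.savez("w3.npz",**{k:s[k] for k in("tool_pos","tool_rot")})
print(s["time_s"],s["tool_pos"],s["wrist_force"],rel(push(-40.8),-40.8))
E
```

```text
4.6167 [6.06745802e+02 2.60211375e-02 9.27717980e+01] [ 0.94476429 -0.28038487  0.17712647] (array([ 0.0016, -0.0012,  0.0008]), array([ 0. , -0. ,  0.4]))
```

View pics/w3.png

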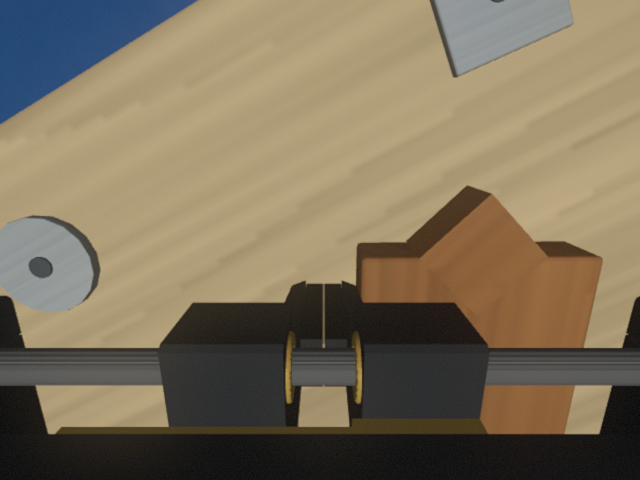

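The wrist view shows the nose tip at (493,195) and the square's screw at the top edge near (497,-2), almost in line. I'll back off and check from a clear view.

carry_out --slide '[[0, -0.015, 0], [0, -0.03, 0], [0, -0.03, -0.03], [0, -0.03, -0.07], [0, -0.03, -0.11], [-0.04, -0.03, -0.15], [-0.08, -0.03, -0.15], [-0.08, -0.03, -0.15]]' --turn '[[0, 0, 0], [0, 0, 0], [0, 0, 0], [0, 0, 0], [0, 0, 0], [0, 0, 0], [0, 0, 0], [0, 0, 0]]' --jaw '[0, 0, 0, 0, 0, 0, 0, 0]'

```text
time_s: 5.33
tool_pos: [563.4, 77.4, 245.7]
tool_rot: [0.939, -0.345, 0.001, -0.001]
wrist_force: [0.9, -0.8, -0.6]
gripper_width: 0.4
gripper_force: 0.0
```

carry_out --slide '[[-0.04, -0.02, 0], [-0.08, -0.05, 0], [-0.12, -0.08, 0], [-0.15, -0.11, 0], [-0.15, -0.14, 0], [-0.15, -0.14, 0], [-0.15, -0.14, 0], [-0.15, -0.14, 0]]' --turn '[[0, 0, 0], [0, 0, 0], [0, 0, 0], [0, 0, 0], [0, 0, 0], [0, 0, 0], [0, 0, 0], [0, 0, 0]]' --jaw '[0, 0, 0, 0, 0, 0, 0, 0]'

```text
time_s: 6.0
tool_pos: [541.6, 278.6, 241.9]
tool_rot: [0.939, -0.345, -0.0, 0.001]
wrist_force: [0.1, -0.3, -0.1]
gripper_width: 0.4
gripper_force: 0.0
```

```bash
python3 - <<'E'
from h import *
s=read_state();print(s["time_s"],s["tool_pos"],s["wrist_force"])
q,_=grab_frame("top");cv2.imwrite("pics/top4.png",cv2.resize(q[110:320,200:480],None,fx=2.8,fy=2.8,interpolation=cv2.INTER_CUBIC))
E
```

```text
6.0 [541.585984   278.55083866 241.90051262] [ 0.12417745 -0.31668561 -0.10998461]
```

View pics/top4.png

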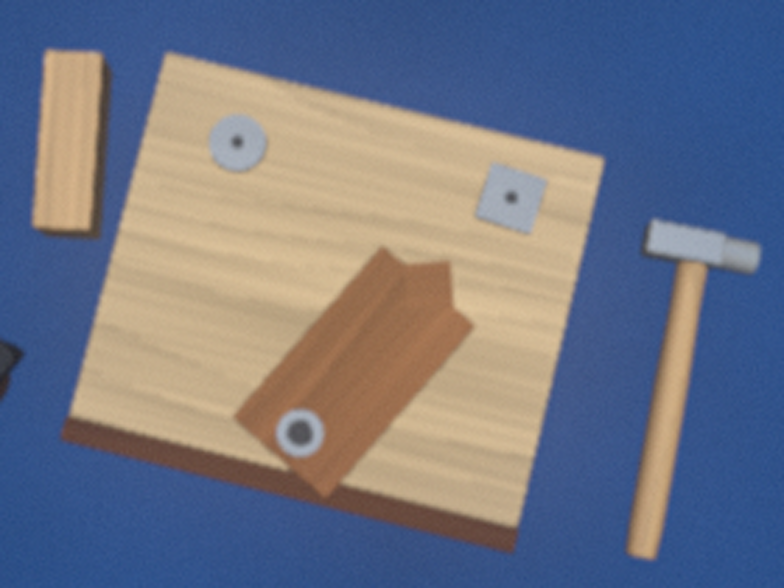

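The clear top view gives guide corners at (235,416), (325,496), (383,247) and (473,325), the nose at (449,262), the bolt at (300,432) and the square's screw at (511,197), all in crop pixels. The offcut and hammer look unmoved.

```bash
python3 - <<'E'
from h import *
f=lambda u,v,z:pt("top",200+u/2.8,110+v/2.8,z)[:2]
an=lambda r:np.degrees(np.arctan2(r[1],r[0])).round(2)
b=f(300,432,56);n=f(449,262,44);s=f(511,197,24)
rl,rr,fl,fr=[f(*c,44) for c in [(235,416),(325,496),(383,247),(473,325)]]
m0,m1=(rl+rr)/2,(fl+fr)/2;d=(m1-m0)/np.hypot(*(m1-m0))
print(b,n,s,"bolt-nose",an(n-b),"sides",an(fl-rl),an(fr-rr),"bolt-sq",an(s-b))
cr=lambda o,d:(d[0]*(s-o)[1]-d[1]*(s-o)[0])/np.hypot(*d)
print("miss via sides",cr(m0,d),"via bolt-nose",cr(b,n-b))
w=np.load("w3.npz");show("nose",wpt(493,195,44,w));show("sq",wpt(497,-2,24,w));show("L",wpt(358,243,44,w))
E
```

```text
[470.99639041  32.05705664] [603.12258249 -79.07227113] [ 658.55133885 -128.69352559] bolt-nose -40.07 sides -40.08 -40.04 bolt-sq -40.6
miss via sides -2.4975095394752316 via bolt-nose -2.2966312186950306
nose [605.4 -80.6  44. ] r 175.2 ang -40.18
sq [ 657.7 -126.9   24. ] r 245.0 ang -40.57
L [623.4 -31.1  44. ] r 164.5 ang -22.7
```

The two cameras put the line about 2 mm off the screw, against the 8 mm allowed. The arm is clear of everything, so I'm handing in.

```bash
python3 -c "from cell import *; print(sign_off())"
```

```text
the job is handed in; nothing more can be done
None
```

I turned the guide by its free end until its nose points about 2 mm off the middle of the square plate (8 mm allowed), left the hammer, jar and offcut untouched, and handed the job in at about 6 s; the hand-in returned no verdict.

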